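Seat the reel-centring cone and check that it rocks free

ROBOT

A 6-joint arm with a two-finger parallel gripper is mounted at the origin on the work surface. World frame = base frame: x ahead of the robot, y to its left, z up, the work surface at z = 0. Lengths are in mm, angles in degrees, forces in N, time in s.
With the tool pointing down it reaches from about 300 to 850 mm from the base axis. Payload 4.2 kg.
Tool frame: the origin (TCP) lies midway between the tips of the shut fingers; the grasp point (between the pads) lies 19 mm behind it (env.grip_depth is the distance from the TCP to the grasp point, in mm); z points along the fingers, y is the line along which they close (so a half turn about z gives the same grasp; the last joint's range is limited). The gripper opens to 91 mm and grips with 3 to 60 N. Pads are 32 mm wide; open, the fingers measure 118 mm over their backs; the gripper's body (76 mm by 178 mm) begins 60 mm behind the grasp point.
Start: joints at [72.078, 18.312, 89.639, -0, 72.044, -1.146], TCP at [165.967, 550.544, 213.976] pointing down, gripper open.
Joint ranges: [-177.97, 177.97], [-48.28, 115.42], [12.27, 149.76], [-77.06, 257.06], [2.81, 150.46], [-146.56, 146.56]. Speed limits (degrees/s): [147.25, 147.25, 180, 180, 180, 180].

INTERFACE

Orientations are given as [roll, pitch, yaw] about the fixed x, y, z axes, in that order (R = Rz(yaw) Ry(pitch) Rx(roll)).
In Python, from workcell import env, eyes gives the robot as it stands.
- The arm moves only by the tool send_rows, never from a script. Its argument "motion" is a list of rows, each a list of 7 numbers: the shift along the world's x, y, z normalised to -1 to 1, where 1 is 0.5 m, then the turn, a rotation vector about the world's x, y, z normalised to -1 to 1, where 1 is 60 degrees, then the opening, from -1 (shut) to 1 (fully open). A call has 1 to 20 rows; each row is the pose to reach, as a shift and turn from the pose commanded when the call began; what a row does not reach only later rows make up. A row lasts 1/8 s, in which the tool goes at most 62.5 mm and 10.7 degrees, less where a joint would pass 70% of its speed; a pose out of reach is approached as far as the arm can. A call with a number of a shift or a turn outside -1 to 1 is refused whole. A call with a gripper value outside its range is refused whole. The fingers move at their own pace and stop on an object; "squeeze" is the grip in N (left out, the last holds). Time passes only in rows, so rows that repeat a pose let the fingers close. It gives the time, the measured TCP pose, the force, the opening and the grip force at its end, in the units of the state.
- env.state(): the state, without advancing time (a new reading comes with each control period).
- eyes.grab_frame(name): name is "side" or "top"; returns a dict with "pixels" (480x640x3 uint8, red, green, blue), "depth" (480x640 float32, mm along the optical axis (not along the pixel's ray), 0 where there is no reading), "fx", "fy", "cx", "cy" (pixels), "distortion" ([k1, k2, p1, p2, k3] as OpenCV has them; the pictures are not rectified), "R" (3x3) and "t" (3): a world point X has camera coordinates R X + t. Camera axes: x right, y down, z forward; pixel columns grow to the right and rows downward; lengths in mm; the calibration is good to about 2 mm. A picture is of the moment at which its call begins.
- env.job_done(): hands the job in; it is judged then, once.
The state is a dict: "time_s": time; "qpos": joint angles; "qvel": joint speeds; "effort": joint torques, N m; "ee_pos": TCP position; "ee_rot": TCP orientation; "force": force on the tool from outside, world axes, zero at the start; "torque": the same for the moment, N m; "gripper_width": finger opening in mm; "gripper_force": force on a finger pad.
Only numpy, scipy, OpenCV 4.12 (cv2) and the standard library are available. Lean on these libraries where they do the work, as an engineer would, in place of code of your own. Each camera call takes 0.05 s, during which the arm holds its last target. There are 200 camera calls.

TASK

Put the larger of the two aluminium centring cones, small end down, into the cup that matches it (the wider of the two steel cups) and lower it gently until it sits fully home. Then check that it is not wedged: ease it up a little and lean it over by about ten degrees while it is still inside the cup, set it back upright and fully home, and let go. Never drop it, and leave the smaller cone where it stands.

Things in the scene. Friction and masses are not known exactly. Their poses are not given: they have to be found in the camera images.
- cone_stem (a point): Larger loose pale aluminium cone (0.16 to 0.3 kg), upright on its small end. Taper 32 mm tall, 32 mm across below, 66 mm at its flat top face; from that rises a round stem to hold, 24 mm across, 50 mm tall. The point is the stem's middle: 25 mm above the top face, 57 mm above the underside. z points up its axis; yaw does not matter.
- cup_mouth (a point): Wider steel cup, fixed (foot 100 mm across): tapered bore 68 mm across at the rim, 34 mm at its flat floor, 32 mm deep; rim 40 mm above the bench. The point is the mouth's centre at rim level. Cone home: its top face is flush with the rim, cone_stem 25 mm straight above this point. Raised 12 mm from home the cone has room to lean 10 degrees about its underside's centre.
- small_cone_stem (a point): Bystander: the smaller aluminium cone, standing upright: taper 19 mm tall, 24 mm to 44 mm across, stem 16 mm across and 42 mm tall. The point is the middle of its stem, 40 mm above its underside. Leave it alone.
- small_cup_mouth (a point): Bystander: the narrower steel cup, fixed (foot 72 mm across), bore 46 mm across at the rim, which is 27 mm above the bench; too small for the larger cone. The point is the centre of its mouth.
Mind the look-alikes: they are no part of the job. Leave any orange look-alike of the part that bears cup_mouth alone.

How it is judged (in metres and radians):
On the way, in this order (a step that is already met when the one before it is completed fails the run):
1. the larger cone sits home in the wider cup, upright (horizontal distance between cone_stem and cup_mouth below 0.01 m and z of cone_stem in the frame of cup_mouth below 0.031 m and angle between cone_stem's own z axis and vertical below 0.087 rad), for 0.2 s.
2. the cone is leaned over by more than 6 degrees while still inside the cup (raised less than 25 mm) (angle between cone_stem's own z axis and vertical above 0.105 rad and horizontal distance between cone_stem and cup_mouth below 0.04 m and z of cone_stem in the frame of cup_mouth below 0.05 m), for 0.05 s.
At the end, for the whole second after the job is handed in: The larger cone sits in the wider cup within 10 mm of its axis and 6 mm of full depth, within 5 degrees of upright, released and at rest (all of step 1 and linear speed of cone below 0.02 m/s); the robot touches nothing.
It fails at once if the cone is dropped into the cup (faster than 0.5 m/s at the cup) (linear speed of cone above 0.5 m/s and horizontal distance between cone_stem and cup_mouth below 0.03 m and z of cone_stem in the frame of cup_mouth below 0.07 m).
It fails at once if the smaller cone is moved by more than 30 mm (distance of small_cone_stem from where it was at the start of the episode above 0.03 m).
It also fails if it takes over 42 s, if anything falls off the work surface, if the arm or the gripper's body presses on something with over 40 N, if the wrist force passes 120 N, or if a joint passes its speed limit or range.

## Working session

There is one attempt and no reset: what is moved stays moved. The work goes in short steps, Python scripts to look and compute and a tool call to move; the robot and the scene stay as the last step left them, time stands still between calls to the robot, and variables do not carry over. Pictures are saved under pics/ and viewed, at most 10 in all, crops included, and the job is handed in when it is done.

Besides the shell and the picture viewer there is one more tool, called after "Call:" as name([rows], argument=value, ...), one row to a line, values as JSON. send_rows: Moves the arm, as the interface text tells. Its arguments: {"type":"object","properties":{"motion":{"type":"array"},"squeeze":{"type":"number"}},"required":["motion"]}

```bash
mkdir -p pics
python3 - <<'E'
from workcell import env, eyes
import cv2,pickle
for n in("top","side"):
    f=eyes.grab_frame(n); pickle.dump(f,open(n+".pkl","wb")); cv2.imwrite(f"pics/{n}0.png",f["pixels"][:,:,::-1])
    print(n,f["R"],f["t"],f["fx"],f["distortion"])
print(env.state())
E
```

```text
top [[ 0.00373914 -0.9999921  -0.00134634]
 [-0.9780885  -0.00337698 -0.20816216]
 [ 0.20815597  0.00209518 -0.9780934 ]] [  2.62221507 530.863831   853.68403946] 475.4144293349307 [-0.06945144  0.          0.          0.          0.        ]
side [[ 0.87806227 -0.47850663 -0.00616975]
 [-0.28423779 -0.5111191  -0.81115113]
 [ 0.38498771  0.71399487 -0.58480406]] [-461.08249135  211.67479835  534.38902893] 447.553822610108 [0.01940033 0.         0.         0.         0.        ]
{'time_s': 0.1, 'qpos': array([ 7.20787864e+01,  1.83473418e+01,  8.96980962e+01,  5.01497407e-05,
        7.20441544e+01, -1.14737721e+00]), 'qvel': array([ 0.00032192,  0.01791209, -0.05834735, -0.01694722, -0.04479449,
       -0.0329258 ]), 'effort': array([-2.80501863e-04, -4.13332450e+01, -2.32507932e+01,  7.28170364e-02,
        4.21315699e-02, -5.23702579e-05]), 'ee_pos': array([165.81866098, 550.10919797, 213.21967778]), 'ee_rot': array([-1.79910427e+02, -1.84168586e-03,  1.63226147e+02]), 'force': array([0.03384583, 0.45967093, 0.10399355]), 'torque': array([ 0.03337325,  0.03393195, -0.00016865]), 'gripper_force': 0.0, 'gripper_width': 91.0650612275625}
```

View pics/top0.png

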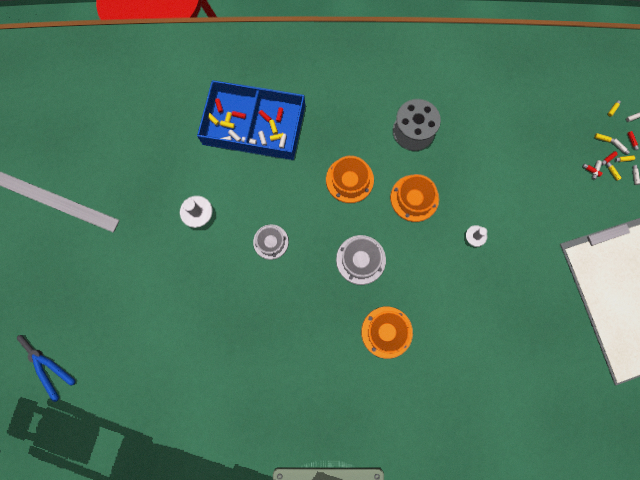

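View pics/side0.png

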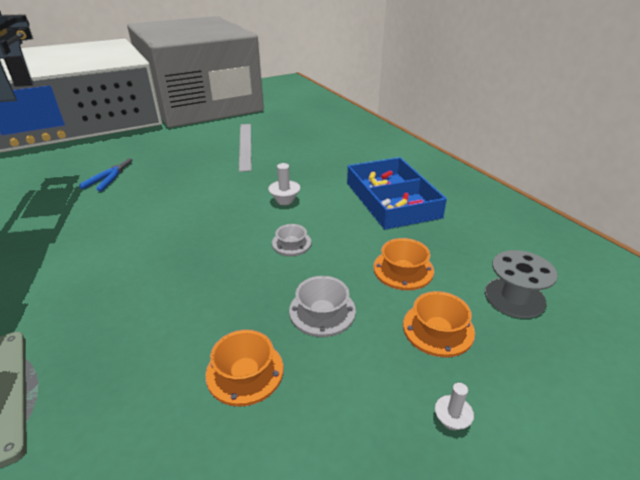

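Top view: the larger cone is at about (196,212), the wider steel cup at (361,259), the small cup at (270,241) and the small cone at (477,236). The side view shows the same parts: large cone near (284,185), wide cup near (322,300).

```bash
cat > h.py <<'E'
import numpy as np,cv2
def world(f):
    h,w=f["depth"].shape
    u,v=np.meshgrid(np.arange(w),np.arange(h))
    K=np.array([[f["fx"],0,f["cx"]],[0,f["fy"],f["cy"]],[0,0,1.]])
    n=cv2.undistortPoints(np.stack([u,v],-1).reshape(-1,1,2).astype(float),K,np.array(f["distortion"])).reshape(h,w,2)
    d=f["depth"].astype(float)
    c=np.dstack([n[...,0]*d,n[...,1]*d,d])
    X=(c-np.array(f["t"]))@np.array(f["R"]); X[d==0]=np.nan
    return X
def circ(P):
    c,r=cv2.minEnclosingCircle(P[:,:2].astype(np.float32)); return np.round(c,1),round(r,1)
def band(X,c,rad,z0,z1):
    P=X.reshape(-1,3); return P[(np.hypot(P[:,0]-c[0],P[:,1]-c[1])<rad)&(P[:,2]>z0)&(P[:,2]<z1)]
E
cat > m.py <<'E'
import pickle,numpy as np,cv2
from h import *
T={n:pickle.load(open(n+".pkl","rb")) for n in("top","side")}
X={n:world(T[n]) for n in T}
big=X["top"][218,198]; cup=X["top"][262,361]
print(big,cup, X["top"][236,474],X["top"][330,200])
for n in X:
    for nm,c,bs in(("cone",big,[(-5,5),(26,38),(40,76),(77,90)]),("cup",cup,[(-5,4),(4,12),(34,46)])):
        for b in bs:
            P=band(X[n],c,55 if nm=="cup" else 45,*b)
            if len(P)>5: print(n,nm,b,len(P),P.mean(0).round(1),circ(P) if b[0]>3 else "")
for n,uv,c in(("top",(196,212),0),("top",(361,259),0),("side",(284,185),0),("side",(322,300),0)):
    f=T[n]; im=f["pixels"][uv[1]-37:uv[1]+38,uv[0]-50:uv[0]+50,::-1]
    T[n].setdefault("c",[]).append(cv2.resize(im,(400,300),interpolation=cv2.INTER_CUBIC))
cv2.imwrite("pics/crops.png",np.vstack([np.hstack(T["top"]["c"]),np.hstack(T["side"]["c"])]))
E
python3 m.py
```

```text
[574.07700363 259.24863934  29.5315548 ] [490.44137388 -66.76115556   5.18688492] [ 539.2880377  -290.25292586   29.1111359 ] [354.57239834 250.81338207  -0.73119653]
top cone (-5, 5) 867 [5.622e+02 2.515e+02 1.000e-01] 
top cone (26, 38) 535 [584.2 261.9  32. ] (array([588. , 265.7]), 32.1)
top cone (40, 76) 74 [581.9 257.5  56.6] (array([583.5, 260.4]), 11.0)
top cone (77, 90) 127 [586.5 264.   81.6] (array([586.9, 264.5]), 12.9)
top cup (-5, 4) 433 [461.5 -67.9   0.5] 
top cup (4, 12) 917 [488.2 -62.1   8. ] (array([492. , -65.9]), 53.7)
top cup (34, 46) 457 [497.9 -67.   39. ] (array([496.8, -65.9]), 39.3)
side cone (-5, 5) 577 [568.4 252.   -2.3] 
side cone (26, 38) 324 [583.5 258.7  29.9] (array([585.6, 265.1]), 33.3)
side cone (40, 76) 186 [583.9 257.5  58.5] (array([586.4, 262.4]), 12.2)
side cone (77, 90) 65 [586.7 263.7  80.5] (array([587.7, 265.8]), 12.4)
side cup (-5, 4) 786 [470.3 -88.8  -0.5] 
side cup (4, 12) 1490 [487.9 -77.8   5.9] (array([494.3, -65.8]), 50.1)
side cup (34, 46) 501 [496.4 -61.5  37.1] (array([495.1, -64.5]), 40.1)
```

View pics/crops.png

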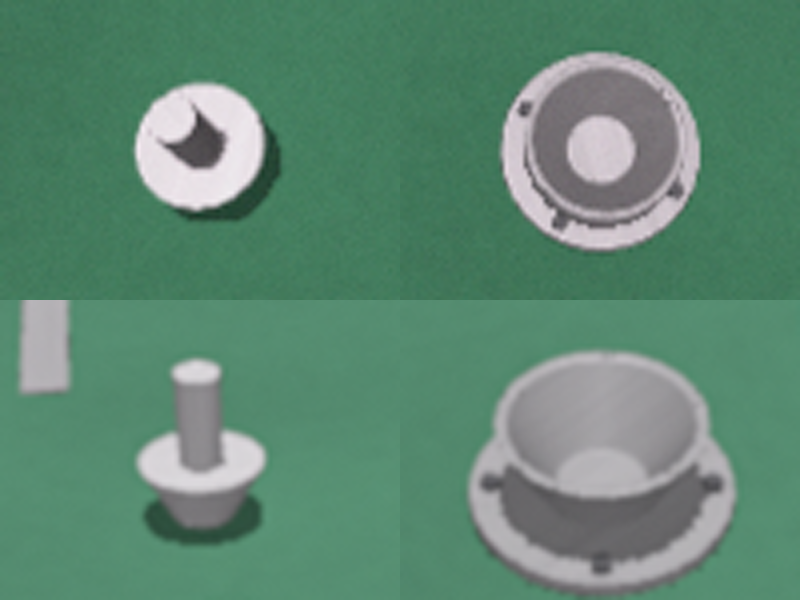

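The crops confirm both parts: the cone is upright and the cup is empty. From both cameras I get the cone axis at about (587,265) and the cup axis at about (495.5,-65.5). Next I move above the cone.

Call:
send_rows([
  [0.1, -0.068, 0, 0, 0, 0, 1],
  [0.2, -0.136, 0, 0, 0, 0, 1],
  [0.3, -0.204, 0, 0, 0, 0, 1],
  [0.4, -0.272, 0, 0, 0, 0, 1],
  [0.5, -0.34, 0, 0, 0, 0, 1],
  [0.6, -0.408, -0.04, 0, 0, 0, 1],
  [0.7, -0.475, -0.08, 0, 0, 0, 1],
  [0.8, -0.543, -0.12, 0, 0, 0, 1],
  [0.842, -0.571, -0.14, 0, 0, 0, 1],
  [0.842, -0.571, -0.14, 0, 0, 0, 1],
  [0.842, -0.571, -0.14, 0, 0, 0, 1],
  [0.842, -0.571, -0.14, 0, 0, 0, 1],
  [0.842, -0.571, -0.14, 0, 0, 0, 1],
])

```text
time_s: 1.72
ee_pos: [586.4, 265.9, 144.7]
ee_rot: [180.0, 0.0, 163.3]
force: [1.3, -0.3, -0.4]
gripper_width: 91.0
gripper_force: 0.0
```

Call:
send_rows([
  [0, -0.001, -0.05, 0, 0, 0, 1],
  [0, -0.001, -0.1, 0, 0, 0, 1],
  [0, -0.001, -0.13, 0, 0, 0, 1],
  [0, -0.001, -0.16, 0, 0, 0, 1],
  [0, -0.001, -0.18, 0, 0, 0, 1],
  [0, -0.001, -0.202, 0, 0, 0, 1],
  [0, -0.001, -0.202, 0, 0, 0, 1],
  [0, -0.001, -0.202, 0, 0, 0, 1],
  [0, -0.001, -0.202, 0, 0, 0, 1],
])

```text
time_s: 2.85
ee_pos: [587.4, 264.7, 43.6]
ee_rot: [179.9, 0.1, 163.2]
force: [0.6, 0.8, 0.4]
gripper_width: 91.3
gripper_force: 0.0
```

Run:
```python
from workcell import env, eyes
import cv2
f=eyes.grab_frame("side"); cv2.imwrite("pics/s1.png",cv2.resize(f["pixels"][90:240,184:384,::-1],(800,600)))
print(env.state()["ee_pos"],env.state()["force"])
```

```text
[587.28725017 264.64994094  43.50528961] [ 0.42122259  0.58571862 -0.32921084]
```

View pics/s1.png

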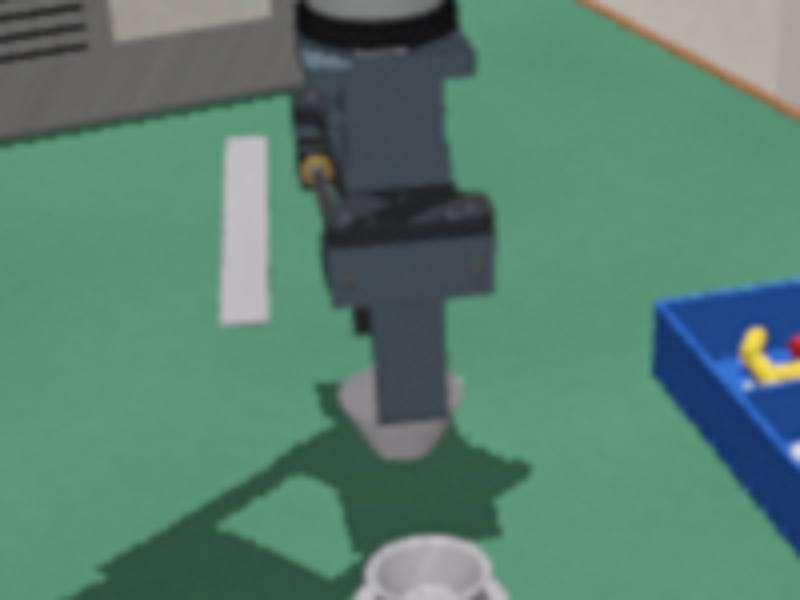

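The fingers straddle the stem: the near finger hangs at about (410,360), and the cone still stands upright behind it. I'll close gently at first, then grip more firmly.

Call:
send_rows([
  [0, 0, 0, 0, 0, 0, 0.2],
  [0, 0, 0, 0, 0, 0, -0.2],
  [0, 0, 0, 0, 0, 0, -0.4],
  [0, 0, 0, 0, 0, 0, -0.5],
  [0, 0, 0, 0, 0, 0, -0.6],
  [0, 0, 0, 0, 0, 0, -0.7],
  [0, 0, 0, 0, 0, 0, -0.8],
  [0, 0, 0, 0, 0, 0, -1],
  [0, 0, 0, 0, 0, 0, -1],
  [0, 0, 0, 0, 0, 0, -1],
  [0, 0, 0, 0, 0, 0, -1],
  [0, 0, 0, 0, 0, 0, -1],
], squeeze=25)

```text
time_s: 4.4
ee_pos: [587.1, 264.6, 43.0]
ee_rot: [180.0, 0.0, 163.2]
force: [0.5, 0.6, 0.5]
gripper_width: 22.6
gripper_force: 25.0
```

Call:
send_rows([
  [0, 0, 0.04, 0, 0, 0, -1],
  [0, 0, 0.1, 0, 0, 0, -1],
  [0, 0, 0.16, 0, 0, 0, -1],
  [0, 0, 0.2, 0, 0, 0, -1],
  [-0.013, -0.05, 0.2, 0, 0, 0, -1],
  [-0.035, -0.13, 0.2, 0, 0, 0, -1],
  [-0.06, -0.22, 0.2, 0, 0, 0, -1],
  [-0.085, -0.31, 0.2, 0, 0, 0, -1],
  [-0.11, -0.4, 0.2, 0, 0, 0, -1],
  [-0.135, -0.49, 0.2, 0, 0, 0, -1],
  [-0.158, -0.57, 0.2, 0, 0, 0, -1],
  [-0.176, -0.635, 0.2, 0, 0, 0, -1],
  [-0.183, -0.66, 0.2, 0, 0, 0, -1],
  [-0.183, -0.66, 0.2, 0, 0, 0, -1],
  [-0.183, -0.66, 0.2, 0, 0, 0, -1],
  [-0.183, -0.66, 0.2, 0, 0, 0, -1],
], squeeze=40)

```text
time_s: 6.4
ee_pos: [495.7, -64.5, 142.9]
ee_rot: [180.0, -0.0, 163.3]
force: [0.4, 1.0, -2.0]
gripper_width: 22.8
gripper_force: 40.0
```

Run:
```python
from workcell import env, eyes
from h import *
s=env.state(); print(s["ee_pos"],s["force"],s["gripper_width"])
c=np.array([495.5,-65.5])
for n in("top","side"):
    f=eyes.grab_frame(n); X=world(f)
    for b in((34,45),(118,127),(128,137)):
        P=band(X,c,45 if b[0]<50 else 40,*b)
        if len(P)>5: print(n,b,len(P),P.mean(0).round(1),circ(P))
cv2.imwrite("pics/s2.png",cv2.resize(f["pixels"][180:360,202:442,::-1],(800,600)))
```

```text
[495.72563215 -64.5382992  142.87767207] [ 0.43562294  1.04033135 -1.95423792] 22.816903423567663
top (34, 45) 35 [487.7 -43.6  38.3] (array([487.8, -65.4]), 36.2)
top (128, 137) 162 [474.6 -60.7 132.2] (array([474.8, -59.2]), 21.6)
side (34, 45) 494 [496.8 -62.3  37.1] (array([495.1, -64.8]), 40.6)
side (118, 127) 102 [483.2 -87.3 122.5] (array([488.6, -77.9]), 25.9)
side (128, 137) 721 [490.4 -74.  130.2] (array([495.3, -65.5]), 32.7)
```

View pics/s2.png

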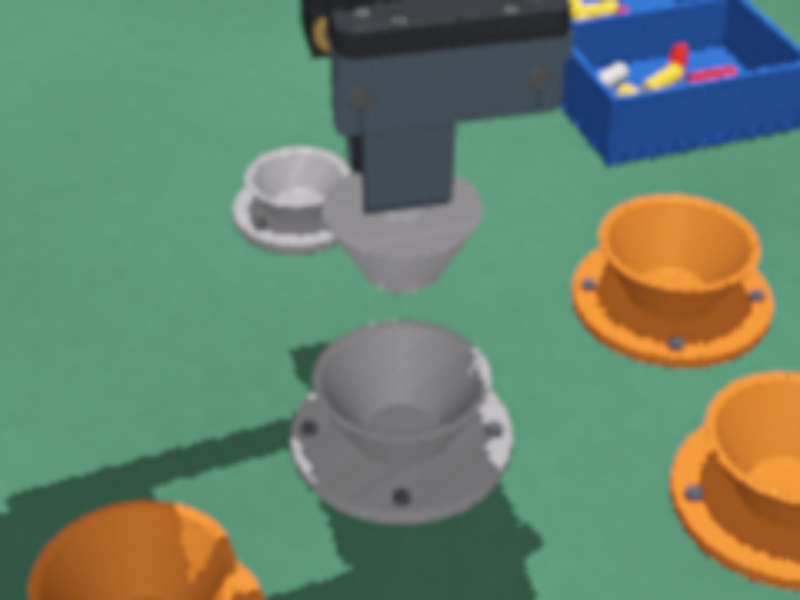

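The cone hangs upright and its axis lines up with the cup: both sit at column ~402 in the crop. I'll lower it gently.

Call:
send_rows([
  [0, 0, -0.03, 0, 0, 0, -1],
  [0, 0, -0.06, 0, 0, 0, -1],
  [0, 0, -0.09, 0, 0, 0, -1],
  [0, 0, -0.11, 0, 0, 0, -1],
  [0, 0, -0.125, 0, 0, 0, -1],
  [0, 0, -0.14, 0, 0, 0, -1],
  [0, 0, -0.15, 0, 0, 0, -1],
  [0, 0, -0.16, 0, 0, 0, -1],
  [0, 0, -0.166, 0, 0, 0, -1],
  [0, 0, -0.172, 0, 0, 0, -1],
  [0, 0, -0.172, 0, 0, 0, -1],
  [0, 0, -0.172, 0, 0, 0, -1],
])

```text
time_s: 8.0
ee_pos: [495.6, -65.5, 57.1]
ee_rot: [180.0, 0.0, 163.2]
force: [0.1, 0.1, -1.8]
gripper_width: 22.1
gripper_force: 40.0
```

Call:
send_rows([
  [0, 0, -0.003, 0, 0, 0, -1],
  [0, 0, -0.006, 0, 0, 0, -1],
  [0, 0, -0.009, 0, 0, 0, -1],
  [0, 0, -0.011, 0, 0, 0, -1],
  [0, 0, -0.012, 0, 0, 0, -1],
  [0, 0, -0.012, 0, 0, 0, -1],
  [0, 0, -0.012, 0, 0, 0, -1],
  [0, 0, -0.012, 0, 0, 0, -1],
])

```text
time_s: 9.0
ee_pos: [495.6, -65.3, 51.1]
ee_rot: [180.0, 0.0, 163.2]
force: [0.3, 1.7, -0.5]
gripper_width: 22.1
gripper_force: 40.0
```

Call:
send_rows([
  [0, 0, -0.001, 0, 0, 0, -1],
  [0, 0, -0.002, 0, 0, 0, -1],
  [0, 0, -0.002, 0, 0, 0, -1],
  [0, 0, -0.002, 0, 0, 0, -1],
])

```text
time_s: 9.5
ee_pos: [495.6, -65.3, 51.0]
ee_rot: [180.0, 0.0, 163.2]
force: [-1.8, 2.4, 7.5]
gripper_width: 22.1
gripper_force: 40.0
```

It's home, with 7.5 N of contact. Next: ease it up about 13 mm and lean it 10° in the finger plane, turning about the centre of its underside.

Call:
send_rows([
  [0, 0, 0.005, 0, 0, 0, -1],
  [0, 0, 0.012, 0, 0, 0, -1],
  [0, 0, 0.02, 0, 0, 0, -1],
  [0, 0, 0.028, 0, 0, 0, -1],
  [0, 0, 0.028, 0, 0, 0, -1],
  [-0.0009, -0.003, 0.028, 0.032, -0.01, 0, -1],
  [-0.0018, -0.006, 0.028, 0.064, -0.019, 0, -1],
  [-0.0026, -0.0086, 0.0275, 0.096, -0.029, 0, -1],
  [-0.0034, -0.0114, 0.027, 0.128, -0.038, 0, -1],
  [-0.0043, -0.0143, 0.0267, 0.16, -0.048, 0, -1],
  [-0.0043, -0.0143, 0.0267, 0.16, -0.048, 0, -1],
  [-0.0043, -0.0143, 0.0267, 0.16, -0.048, 0, -1],
  [-0.0043, -0.0143, 0.0267, 0.16, -0.048, 0, -1],
])

```text
time_s: 11.12
ee_pos: [493.4, -72.4, 63.4]
ee_rot: [170.0, -0.0, 163.3]
force: [0.2, -0.2, -2.1]
gripper_width: 22.6
gripper_force: 40.0
```

Run:
```python
from workcell import env, eyes
import cv2
f=eyes.grab_frame("side"); cv2.imwrite("pics/s3.png",cv2.resize(f["pixels"][210:360,222:422,::-1],(800,600)))
s=env.state(); print(s["ee_pos"],s["ee_rot"],s["force"])
```

```text
[493.38703269 -72.35850007  63.33611133] [ 1.69988150e+02 -9.62650683e-03  1.63260390e+02] [ 9.18872631e-04 -5.55463671e-01 -2.89079552e+00]
```

View pics/s3.png

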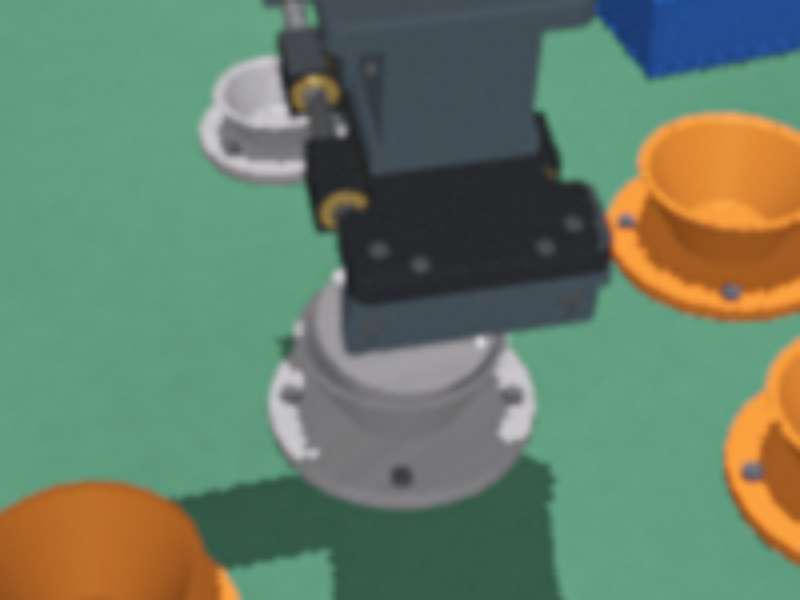

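The gripper is tilted 10° towards the camera with the cone's face leaning inside the rim (around 420,370), and the wrist feels only the cone's weight. Now I bring it back upright and down to home.

Call:
send_rows([
  [0.0009, 0.003, 0.0004, -0.032, 0.01, 0, -1],
  [0.0018, 0.006, 0.0008, -0.064, 0.019, 0, -1],
  [0.0026, 0.0086, 0.001, -0.096, 0.029, 0, -1],
  [0.0034, 0.0114, 0.0012, -0.128, 0.038, 0, -1],
  [0.0043, 0.0143, 0.0013, -0.16, 0.048, 0, -1],
  [0.0043, 0.0143, 0.0013, -0.16, 0.048, 0, -1],
  [0.0043, 0.0143, -0.004, -0.16, 0.048, 0, -1],
  [0.0043, 0.0143, -0.01, -0.16, 0.048, 0, -1],
  [0.0043, 0.0143, -0.016, -0.16, 0.048, 0, -1],
  [0.0043, 0.0143, -0.021, -0.16, 0.048, 0, -1],
  [0.0043, 0.0143, -0.024, -0.16, 0.048, 0, -1],
  [0.0043, 0.0143, -0.0255, -0.16, 0.048, 0, -1],
  [0.0043, 0.0143, -0.0265, -0.16, 0.048, 0, -1],
  [0.0043, 0.0143, -0.0265, -0.16, 0.048, 0, -1],
  [0.0043, 0.0143, -0.0265, -0.16, 0.048, 0, -1],
])

```text
time_s: 13.05
ee_pos: [495.6, -65.3, 51.0]
ee_rot: [180.0, 0.0, 163.2]
force: [-1.2, 1.7, 6.3]
gripper_width: 22.2
gripper_force: 40.0
```

Call:
send_rows([
  [0, 0, 0.001, 0, 0, 0, -1],
  [0, 0, 0.001, 0, 0, 0, -0.4],
  [0, 0, 0.001, 0, 0, 0, -0.2],
  [0, 0, 0.001, 0, 0, 0, 0.2],
  [0, 0, 0.001, 0, 0, 0, 0.6],
  [0, 0, 0.001, 0, 0, 0, 0.6],
  [0, 0, 0.001, 0, 0, 0, 0.6],
  [0, 0, 0.001, 0, 0, 0, 0.6],
  [0, 0, 0.001, 0, 0, 0, 0.6],
  [0, 0, 0.001, 0, 0, 0, 0.6],
  [0, 0, 0.03, 0, 0, 0, 0.6],
  [0, 0, 0.07, 0, 0, 0, 0.6],
  [0, 0, 0.13, 0, 0, 0, 0.6],
  [0, 0, 0.2, 0, 0, 0, 0.6],
  [-0.1, 0.1, 0.25, 0, 0, 0, 0.6],
  [-0.2, 0.2, 0.3, 0, 0, 0, 0.6],
  [-0.25, 0.3, 0.3, 0, 0, 0, 0.6],
  [-0.25, 0.3, 0.3, 0, 0, 0, 0.6],
  [-0.25, 0.3, 0.3, 0, 0, 0, 0.6],
  [-0.25, 0.3, 0.3, 0, 0, 0, 0.6],
])

```text
time_s: 15.55
ee_pos: [371.0, 84.1, 200.5]
ee_rot: [180.0, 0.1, 163.2]
force: [0.3, 0.2, 0.2]
gripper_width: 73.2
gripper_force: 0.0
```

Run:
```python
from workcell import env, eyes
from h import *
s=env.state(); print(s["time_s"],s["ee_pos"],s["force"],s["gripper_width"])
f=eyes.grab_frame("side"); X=world(f)
for b in((34,45),(60,82),(84,95)):
    P=band(X,(495.5,-65.5),45,*b)
    if len(P)>5: print(b,len(P),P.mean(0).round(1),circ(P))
cv2.imwrite("pics/s4.png",cv2.resize(f["pixels"][210:360,222:422,::-1],(800,600)))
```

```text
15.55 [371.01675614  84.09249311 200.48061331] [0.34238035 0.18574873 0.24945352] 73.19151621244237
(34, 45) 1224 [492.1 -70.8  38. ] (array([495.7, -64.9]), 39.8)
(60, 82) 186 [490.7 -73.9  71.1] (array([493.6, -68.9]), 10.8)
(84, 95) 170 [494.2 -67.7  87.7] (array([495.1, -66.5]), 12.6)
```

View pics/s4.png

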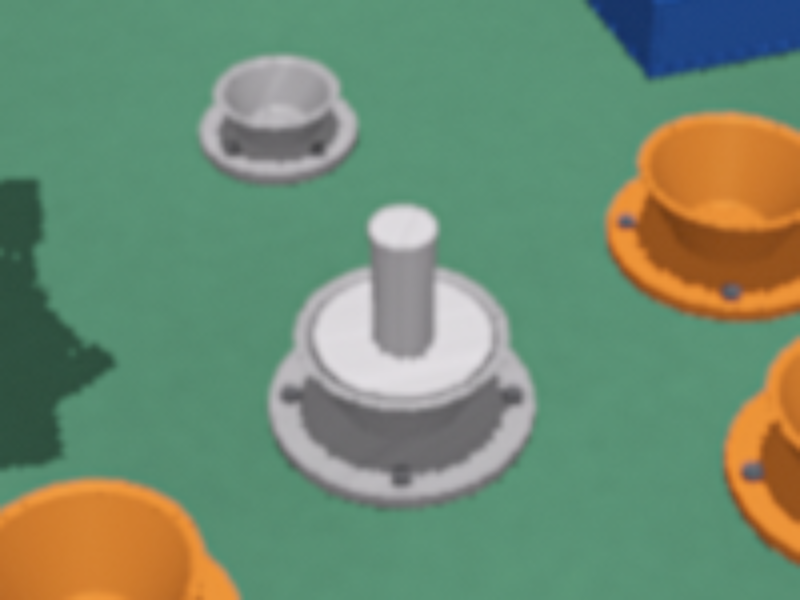

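The cone's top face is flush with the rim (402,335), its stem is upright with the top at (403,225), and the gripper is clear. I'm handing the job in.

```bash
python3 -c "
from workcell import env
print(env.job_done())"
```

```text
the job is handed in; nothing more can be done
None
```

I put the larger cone home in the wider steel cup, raised it about 13 mm and leaned it 10° without it wedging, then reseated it upright, released it and handed the job in at about 15.6 s; the hand-in call gave no verdict.

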